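Lift the kiln plate on the paddle and hold it level

TASK

Take the wooden paddle by its handle, slide its blade well under the middle of the kiln plate through the open end of the rack, and lift the plate with the colour bar lying on it off the rack. Finish while still holding the paddle, with the plate steady and level about 10 cm above where it lay, over the rack, the bar still between its ribs, and leave it in the air: put nothing down. Only the paddle may carry the plate; never touch the plate or the bar with the gripper or arm, and leave the wax block, the tape roll and the matchbox where they are.

Things in the scene. Friction and masses are not known exactly. Their poses are not given: they have to be found in the camera images.
- paddle_grip (a point): Handle of the flat wooden paddle (scorched brown, 245 mm long, 12 mm thick, 0.13 kg, loose, lying on the table). The point is half-way up the 12 mm, where the handle is 28 mm wide along x. y runs along the handle to its end (+87 mm; 24 mm wide beyond +27 mm), -y to the blade, which begins at -26 mm; z up. At the start -y points within 0.3 rad of world -y.
- paddle_blade (a point): Middle of the paddle's blade, 95 mm from paddle_grip towards the tip (-y), half-way up the thickness; axes as paddle_grip. The blade is 66 mm wide (x), 12 mm thick, and runs from 62 mm ahead of this point (the tip, -y) to 69 mm behind it. The paddle's centre of mass lies in the blade, about 60 mm from paddle_grip.
- rack: Dark steel rack fixed to the table; origin on the table under its centre, z up. Two rails along its y at x = +-62 mm, 16 mm wide, 116 mm long, tops 60 mm up; lips at x = +-72 mm rise to 68 mm. Its +y end, towards the robot's left, is open: 108 mm free between rails and legs, from table to plate; only a tie bar 13 mm high crosses at y = -50 mm. End stops on the rails at y = -57 mm.
- plate_center (a point): Off-white kiln plate, 132 x 104 x 8 mm (x, y, z), about 0.09 kg, loose, lying across the rails within 3 mm of the rack's middle, underside 60 mm above the table. The point is its centre, half-way up. Axes as the rack's at the start. Two ribs 6 mm high and 8 mm thick along its x, at y = +-16.5 mm, 25 mm apart inside.
- bar_center (a point): White round colour bar, 20 mm thick and 110 mm long, about 0.05 kg, loose, lying on the plate between its ribs. The point is at its centre; its length is its y axis, which lies along the plate's x.
- wax_center (a point): Bystander: yellow wax block, 43 x 64 x 26 mm, on the table; centre.
- tape_center (a point): Bystander: blue tape roll, 67 mm across, 19 mm high, on the table; centre.
- box_center (a point): Bystander: matchbox, 36 x 53 x 15 mm, on the table; centre.
- plate: The kiln plate again; origin at the centre of its underside, axes as plate_center.
- bar: The colour bar again; origin at its underside, half-way along.
- paddle: The paddle again; origin on its underside, 35 mm from paddle_grip towards the blade (-y), same axes.
Mind the look-alikes: they are no part of the job. Of the things that look like the bar, the largest one is meant.

How it is judged:
On the way:
1. the middle of the blade is under the plate while the plate still lies on the rack (x of paddle_blade in the frame of rack between -0.025 and 0.025 m and y of paddle_blade in the frame of rack between -0.04 and 0.04 m and z of paddle_blade in the frame of rack between 0.005 and 0.06 m and contact force between plate and rack above 0.15 N).
At the end, for the whole second after the job is handed in: Plate carried by the gripped paddle alone, 60 to 150 mm above its place on the rack, within 80 mm of the rack centre sideways and 0.10 rad of level, at rest (20 mm/s, 0.15 rad/s); bar between the ribs, within 20 mm of their middle; the paddle does not touch the rack; robot off plate and bar (height (world z) of plate_center between 0.124 and 0.214 m and horizontal distance between plate_center and rack below 0.08 m and angle between plate_center's own z axis and vertical below 0.1 rad and linear speed of plate below 0.02 m/s and angular speed of plate below 0.15 rad/s and x of bar_center in the frame of plate_center between -0.02 and 0.02 m and y of bar_center in the frame of plate_center between -0.009 and 0.009 m and z of bar_center in the frame of plate_center between 0.008 and 0.02 m and contact force between plate and paddle above 0.3 N and contact force between each of plate, paddle and rack below 0.02 N and contact force between each of plate, bar and the arm below 0.02 N and contact force between plate and the fingers below 0.02 N and contact force between paddle and the fingers above 2 N); the arm keeps its last pose, push and grip.
It fails at once if the robot touches the plate or the bar (contact force between any of plate, bar and the arm above 0.3 N or contact force between any of plate, bar and the fingers above 0.3 N).
It fails at once if a bystander (wax block, tape roll, matchbox) is moved by more than 20 mm (distance of any of wax_center, tape_center, box_center from where it was at the start of the episode above 0.02 m).
It also fails if it takes over 61 s, if anything falls off the work surface, if the arm or the gripper's body presses on something with over 40 N, if the wrist force passes 120 N, or if a joint passes its speed limit or range.

ROBOT

A 6-joint arm with a two-finger parallel gripper is mounted at the origin on a cart in front of the work surface, level with it; the furniture and walls round the work are solid. World frame = base frame: x ahead of the robot, y to its left, z up, the work surface at z = 0. Lengths are in m, angles in rad, forces in N, time in s.
With the tool pointing down it reaches from about 0.2 to 0.875 m from the base axis. Payload 3.4 kg.
Tool frame: the origin (TCP) lies midway between the tips of the shut fingers; the grasp point (between the pads) lies 19 mm behind it; z points along the fingers, y is the line along which they close (so a half turn about z gives the same grasp; the last joint's range is limited). The gripper opens to 94 mm and grips with 3 to 60 N. Pads are 16 mm wide; open, the fingers measure 119 mm over their backs; the gripper's body (75 mm by 177 mm) begins 78 mm behind the grasp point.
Start: joints at [-1.232, 0.276, 1.505, -0, 1.361, -0.121], TCP at [0.255, -0.515, 0.205] pointing down, gripper open.
Joint ranges: [-2.89, 2.89], [-0.75, 2.08], [0.22, 2.7], [-1.18, 4.32], [0.11, 2.71], [-2.7, 2.7]. Speed limits (rad/s): [2.57, 2.57, 3.14, 3.14, 3.14, 3.14].

INTERFACE

Orientations are given as a unit quaternion [w, x, y, z].
In Python, from bench import goto, line_to, movej, move_gripper, wait, inverse_kinematics, camera, camera_info, PlanningError, hand_in, trace, read_t, read_q, read_dq, read_joint_torque, read_eef_pos, read_ee_rot, read_force, read_wrist_torque, read_opening, read_gripper_force gives the robot as it stands. Calls block until the motion is done:
- goto(position, orientation): joint-space move of the TCP to a pose.
- line_to(position, frame=None, rate=0.15, guard=None): straight line of the TCP; frame=None keeps the orientation; rate is the mean speed in m/s. With guard (N) it stops when the force on the tool has changed by that much, and returns True; else False.
- movej(angles): joint-space move.
- move_gripper(opening, f_grip=None): finger opening in m; f_grip is the grip in N (None keeps the last); returns when the fingers have stopped.
- wait(seconds).
- inverse_kinematics(position, orientation): joint angles nearest the present ones, or None.
- camera(name): name is "scene" or "top" or "wrist"; returns the picture (480x640x3 uint8, blue, green, red); there is no depth.
- camera_info(name): a dict with "fovy" (degrees; the focal length in pixels is half the picture's height over the tangent of half this angle, whatever the lens; pixels are square), "cx", "cy" (the principal point, pixels), "T" (4x4, takes a point from camera to world coordinates). Camera axes: x right, y up, looking along -z (the intrinsics and any distortion apply to the point x, -y, -z); pixel columns grow to the right and rows downward; lengths in m; the calibration is good to about 2 mm. A picture is of the moment at which its call begins: read the wrist's pose just before it. camera_info takes no time and is no camera call; for the wrist camera it gives the pose at the moment of the call.
A pose or a line that the arm cannot do raises PlanningError and nothing moves.
- hand_in(): hands the job in; it is judged then, once.
Trained networks look in the newest picture that a camera, given by its name, has taken for a name from the list of things; names that differ only in an ending like _2 or _b are one class to them, and where a whole thing is asked for, a point or a joint stands for the part that bears it (a point fixed in the world has none). Each returns a list of dicts, best first, with "conf" (0 to 1); they miss things now and then, are a little off and sometimes report something else, mostly with a low value. They report only what shows in the picture. A call takes as long as a camera call. They do not tell look-alikes from the thing itself.
- trace(camera, name): "mask" (480x640 bool, what is visible of it) and "uv" ([column, row] in pixels, amid what is visible of it).
Readings, each from a call of its own:
- read_t(): time.
- read_q(): joint angles.
- read_dq(): joint speeds.
- read_joint_torque(): joint torques, N m.
- read_eef_pos(): TCP position.
- read_ee_rot(): TCP orientation.
- read_force(): force on the tool from outside, world axes, zero at the start.
- read_wrist_torque(): the same for the moment, N m.
- read_opening(): finger opening in m.
- read_gripper_force(): force on a finger pad.
Only numpy, scipy, OpenCV 4.12 (cv2) and the standard library are available. Lean on these libraries where they do the work, as an engineer would, in place of code of your own. Each camera call takes 0.05 s, during which the arm holds its last target. There are 200 camera calls.

## Working session

There is one attempt and no reset: what is moved stays moved. The work goes in short steps, each a Python script; the robot and the scene stay as the last script left them, time stands still between calls to the robot, and variables do not carry over. Pictures are saved under pics/ and viewed, at most 10 in all, crops included, and the job is handed in when it is done.

```bash
mkdir -p pics; ls; python3 - <<'E'
from bench import *
import cv2,numpy as np
np.set_printoptions(precision=4,suppress=True)
for c in ["scene","top"]:
    im=camera(c); cv2.imwrite(f"pics/{c}0.png",im)
    i=camera_info(c); print(c,i)
    for n in ["paddle_grip","paddle_blade","rack","plate_center","bar_center","wax_center","tape_center","box_center"]:
        for d in trace(c,n)[:3]:
            ys,xs=np.nonzero(d["mask"]); 
            print(n,round(d["conf"],2),np.round(d["uv"],1),d["mask"].sum(), (xs.min(),xs.max(),ys.min(),ys.max()) if len(xs) else None)
print(read_t(),read_ee_rot())
E
```

```text
pics
scene {'fovy': 55.91348386113474, 'cx': 320.0470471871251, 'cy': 247.875161899502, 'T': array([[-0.8105,  0.3687, -0.4552,  0.1075],
       [-0.5854, -0.4795,  0.6538,  0.6876],
       [ 0.0228,  0.7964,  0.6044,  0.6231],
       [ 0.    ,  0.    ,  0.    ,  1.    ]])}
paddle_grip 0.69 [271.7 314.6] 2426 (np.int64(200), np.int64(319), np.int64(285), np.int64(364))
paddle_blade 0.8 [275.3 316.9] 2505 (np.int64(199), np.int64(320), np.int64(286), np.int64(364))
rack 0.96 [347.1 241.6] 772 (np.int64(282), np.int64(365), np.int64(205), np.int64(274))
plate_center 0.95 [326.1 233.6] 1309 (np.int64(287), np.int64(360), np.int64(209), np.int64(249))
bar_center 0.94 [323.2 226.5] 486 (np.int64(299), np.int64(348), np.int64(212), np.int64(232))
bar_center 0.73 [336.1 367.5] 360 (np.int64(325), np.int64(344), np.int64(346), np.int64(387))
bar_center 0.49 [421.6 246.8] 170 (np.int64(401), np.int64(434), np.int64(244), np.int64(250))
wax_center 0.64 [384.2 267.3] 526 (np.int64(376), np.int64(396), np.int64(253), np.int64(280))
tape_center 0.63 [355.2 306.5] 783 (np.int64(337), np.int64(371)
[... 873 characters left out ...]

bar_center 0.68 [439.5 319.5] 313 (np.int64(424), np.int64(456), np.int64(302), np.int64(335))
bar_center 0.64 [372.  222.7] 629 (np.int64(362), np.int64(383), np.int64(194), np.int64(254))
bar_center 0.53 [238.7 337.8] 312 (np.int64(222), np.int64(252), np.int64(321), np.int64(355))
wax_center 0.65 [381.1 307.5] 720 (np.int64(364), np.int64(400), np.int64(291), np.int64(324))
tape_center 0.91 [318.8 317.2] 627 (np.int64(293), np.int64(328), np.int64(295), np.int64(329))
box_center 0.98 [271.3 179. ] 548 (np.int64(258), np.int64(289), np.int64(166), np.int64(193))
box_center 0.62 [372.5 227. ] 717 (np.int64(361), np.int64(384), np.int64(194), np.int64(257))
0.9 [0.0001 0.9737 0.2279 0.    ]
```

```bash
python3 - <<'E'
import cv2
a=cv2.imread("pics/top0.png")[150:370,150:480]
cv2.imwrite("pics/topc.png",cv2.resize(a,(792,528),interpolation=cv2.INTER_CUBIC))
E
```

```text
(no output)
```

View pics/topc.png

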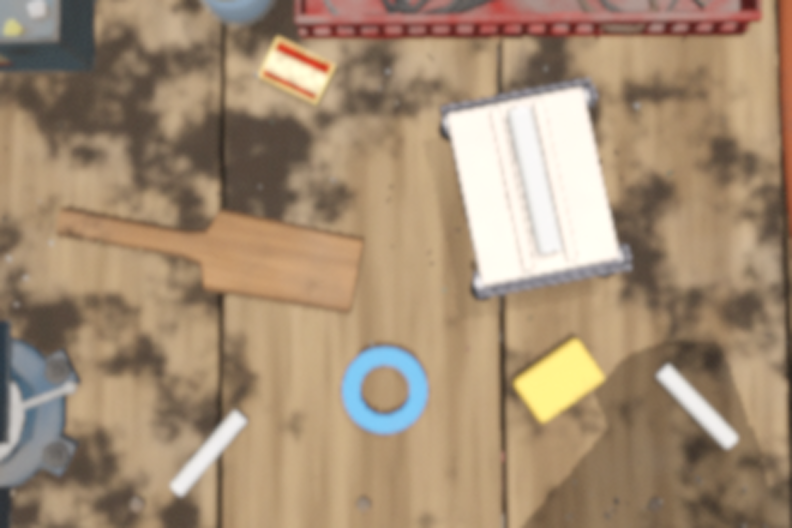

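View pics/scene0.png

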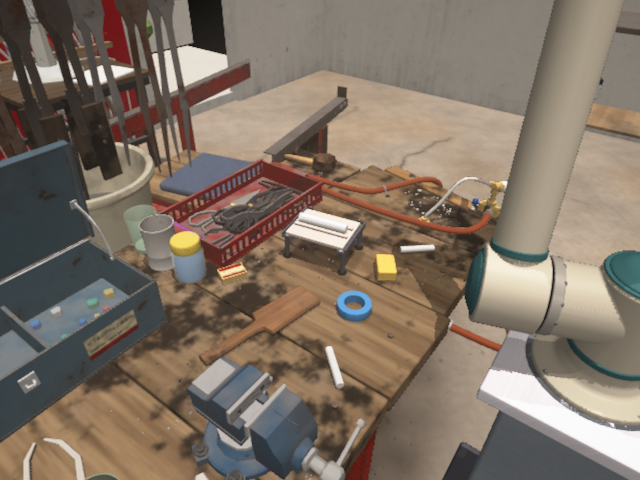

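The top crop shows three candidates for the bar: (372,223) on the plate, and loose sticks at (439,319) and (239,338). The largest, on the plate, is the one meant. The paddle's handle points left and its blade right, around (256,252), and the rack's open end faces left. Next I fit the outlines to the masks.

```bash
cat > h.py <<'E'
from bench import *
import cv2,numpy as np
from scipy.optimize import minimize
np.set_printoptions(precision=4,suppress=True)
def proj(P,i):
    T=np.array(i["T"]); p=(np.asarray(P)-T[:3,3])@T[:3,:3]
    f=240/np.tan(np.radians(i["fovy"]/2))
    return np.c_[i["cx"]+f*p[:,0]/-p[:,2], i["cy"]-f*p[:,1]/-p[:,2]]
PAD=np.array([[-33,-157],[33,-157],[33,-26],[14,-26],[14,27],[12,27],[12,87],[-12,87],[-12,27],[-14,27],[-14,-26],[-33,-26]])/1e3
PL=np.array([[-66,-52],[66,-52],[66,52],[-66,52]])/1e3
def place(S,x,z):
    c,s=np.cos(x[2]),np.sin(x[2])
    return np.c_[S@np.array([[c,s],[-s,c]])+x[:2],np.full(len(S),z)]
def sil(S,x,zs,i,hull):
    m=np.zeros((480,640),np.uint8)
    ps=[proj(place(S,x,z),i) for z in zs]
    q=lambda p:np.round(p*16).astype(np.int32)
    if hull: cv2.fillPoly(m,[q(cv2.convexHull(np.vstack(ps).astype(np.float32))[:,0])],1,shift=4)
    else:
        for p in ps: cv2.fillPoly(m,[q(p)],1,shift=4)
    return m>0
def fit(S,x0,zs,views,hull):
    s=np.array([.01,.01,.05])
    def cost(u):
        x=x0+u*s;c=0
        for i,m in views:
            g=cv2.GaussianBlur(sil(S,x,zs,i,hull).astype(np.float32),(0,0),1.5)
            h=cv2.GaussianBlur(m.astype(np.float32),(0,0),1.5); c+=((g-h)**2).sum()/m.sum()
        return c
    r=minimize(cost,np.zeros(3),method="Nelder-Mead",options=dict(initial_simplex=np.vstack([np.zeros(3),2*np.eye(3)]),maxiter=200))
    return x0+r.x*s,r.fun
def hullmask(m):
    o=np.zeros(m.shape,np.uint8); c=cv2.convexHull(np.argwhere(m)[:,::-1].astype(np.int32)); cv2.fillPoly(o,[c],1); return o>0
def best(c,n): 
    m=trace(c,n)[0]["mask"].astype(np.uint8)
    k,l,st,_=cv2.connectedComponentsWithStats(m); return l==1+np.argmax(st[1:,4])
def back(uv,z,i):
    T=np.array(i["T"]); f=240/np.tan(np.radians(i["fovy"]/2))
    d=T[:3,:3]@np.array([(uv[0]-i["cx"])/f,-(uv[1]-i["cy"])/f,-1]); return T[:3,3]+d*(z-T[2,3])/d[2]
E
python3 - <<'E'
from h import *
V={}
for c in["scene","top"]:
    camera(c); V[c]=(camera_info(c),best(c,"paddle_blade"),hullmask(best(c,"plate_center")|best(c,"bar_center") if c=="scene" else best(c,"plate_center")))
it=V["top"][0]
p0=np.r_[back((150+170/2.4,150+241/2.4),.006,it)[:2],-.18]; r0=np.r_[back((370,226),.068,it)[:2],.19]
print(p0,r0)
for cs in (["top"],["scene"],["top","scene"]):
    print(cs,"paddle",fit(PAD,p0,[0,.006,.012],[V[c][:2] for c in cs],False),"plate",fit(PL,r0,[.06,.068],[(V[c][0],V[c][2]) for c in cs if c=="top"] or [(V[c][0],V[c][2]) for c in cs],True))
for n in["wax_center","tape_center","box_center"]: print(n,back(trace("top",n)[0]["uv"],.015,it))
E
```

```text
[ 0.5284  0.3046 -0.18  ] [0.5664 0.0219 0.19  ]
['top'] paddle (array([ 0.5298,  0.3071, -0.1774]), np.float64(0.06205235989548518)) plate (array([0.5659, 0.0193, 0.1994]), np.float64(0.001303799917675284))
['scene'] paddle (array([ 0.5295,  0.3065, -0.1977]), np.float64(0.08114532232284546)) plate (array([0.5673, 0.0189, 0.1771]), np.float64(0.005443218472278694))
['top', 'scene'] paddle (array([ 0.5299,  0.3072, -0.1856]), np.float64(0.14853456528216546)) plate (array([0.5659, 0.0193, 0.1994]), np.float64(0.001303799917675284))
wax_center [ 0.4189 -0.0077  0.015 ]
tape_center [0.3973 0.1485 0.015 ]
box_center [0.6634 0.203  0.015 ]
```

```bash
cat >> h.py <<'E'
def Q(th,k,tilt=0):
    "tool down, closing axis along heading th (k=+-1 half turn); tilt raises the -y side (about the local x axis)"
    from scipy.spatial.transform import Rotation as R
    a=(th+k*np.pi/2)/2; q=R.from_quat([np.cos(a),np.sin(a),0,0])
    q=R.from_rotvec(-tilt*np.array([np.cos(th),np.sin(th),0]))*q
    v=q.as_quat(); return np.r_[v[3],v[:3]]
def hd(th): return np.array([-np.sin(th),np.cos(th),0])
E
python3 - <<'E'
from h import *
R0=np.array(camera_info("wrist")["T"]); print(R0[:3,3]-read_eef_pos(),R0[:3,2])
P=np.array([.5298,.3071,0]);RK=np.array([.566,.0192,0]);th=-.18;tr=.197
for k in(1,-1):
    for p,t in((P+[0,0,.002],th),(P+[0,0,.15],th),(RK+hd(tr)*.26+[0,0,.04],tr),(RK+hd(tr)*.1+[0,0,.14],tr)):
        print(k,inverse_kinematics(p,Q(t,k)))
E
```

```text
[0.0648 0.0325 0.1784] [0.2203 0.1095 0.9693]
1 [ 0.4117  0.5024  1.6966 -0.      0.9426  0.5917]
1 [ 0.4117  0.3656  1.5114 -0.      1.2645  0.5917]
1 [ 0.3699  0.4245  1.7231 -0.      0.994   0.1729]
1 [ 0.0869  0.2963  1.6449 -0.      1.2004 -0.1101]
-1 [ 0.4117  0.5024  1.6966 -0.      0.9426 -2.5498]
-1 [ 0.4117  0.3656  1.5114 -0.      1.2645 -2.5498]
-1 None
-1 None
```

```bash
python3 - <<'E'
from h import *
P=np.array([.5298,.3071,0]);th=-.18
goto(P+[0,0,.2],Q(th,1)); print(read_t(),read_eef_pos())
i=camera_info("wrist"); im=camera("wrist"); m=best("wrist","paddle_grip"); m2=best("wrist","paddle_blade")
print(m.sum(),m2.sum())
print(fit(PAD,np.r_[P[:2],th],[0,.006,.012],[(i,m2)],False))
x,c=fit(PAD,np.r_[P[:2],th],[0,.006,.012],[(i,m)],False); print(x,c)
s=sil(PAD,x,[.012],i,False); cs,_=cv2.findContours(s.astype(np.uint8),0,2); cv2.drawContours(im,cs,-1,(0,255,0),1)
cv2.imwrite("pics/w1.png",im)
E
```

```text
4.4417 [0.5302 0.3063 0.2   ]
11199 10990
(array([ 0.5316,  0.3078, -0.1835]), np.float64(0.06846337357469859))
[ 0.5318  0.3093 -0.1856] 0.06274380272164368
```

View pics/w1.png

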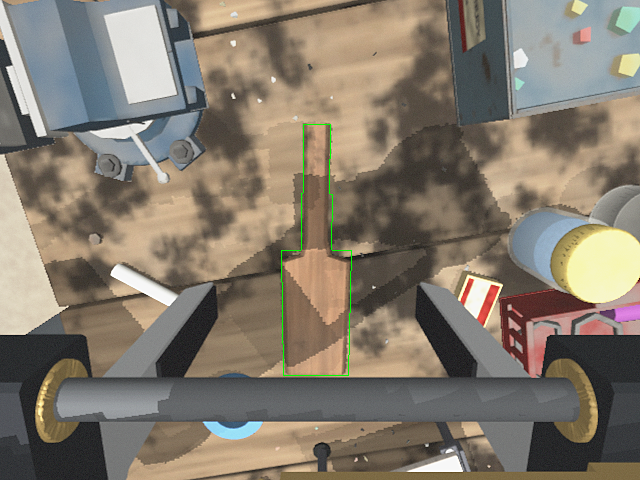

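The fitted outline lies on the paddle (handle end at row 124, blade tip near row 376), so I grasp there.

```bash
python3 - <<'E'
from h import *
th=-.184; G=np.array([.531,.308,0])-hd(th)*.006
move_gripper(.07,60)
line_to(G+[0,0,.05],Q(th,1)); print(line_to(G+[0,0,.003],rate=.06,guard=8),read_eef_pos(),read_force())
move_gripper(0.0,60); print(read_t(),read_opening(),read_gripper_force(),read_eef_pos(),read_force())
line_to(G+[0,0,.045],rate=.05); wait(.4); print(read_t(),read_opening(),read_gripper_force(),read_force(),read_wrist_torque())
i=camera_info("wrist"); im=camera("wrist");cv2.imwrite("pics/w2.png",im)
sc=camera("scene");cv2.imwrite("pics/s2.png",cv2.resize(sc[230:400,150:380],(800,591)))
E
```

```text
False [0.5302 0.3022 0.0032] [ 0.0558 -0.7714 -0.4488]
8.05 0.023818301542405867 59.9357420540764 [0.5298 0.3021 0.003 ] [-0.1683 -0.1992  0.4149]
9.4417 0.024057418694292034 59.93489143698753 [-0.9449  0.2367 -1.2562] [ 0.0305 -0.155   0.0424]
```

View pics/w2.png

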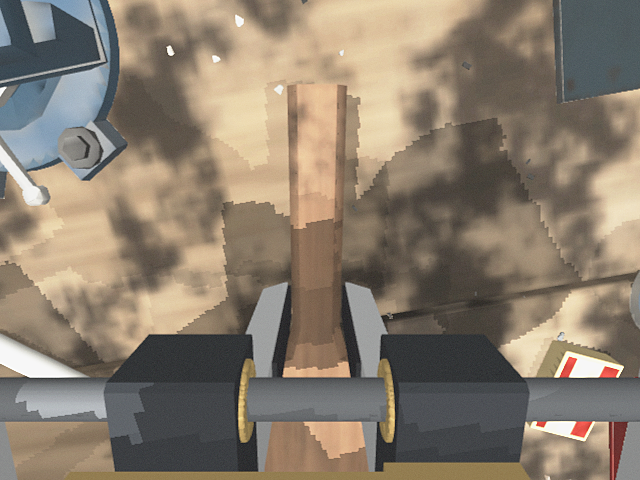

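View pics/s2.png

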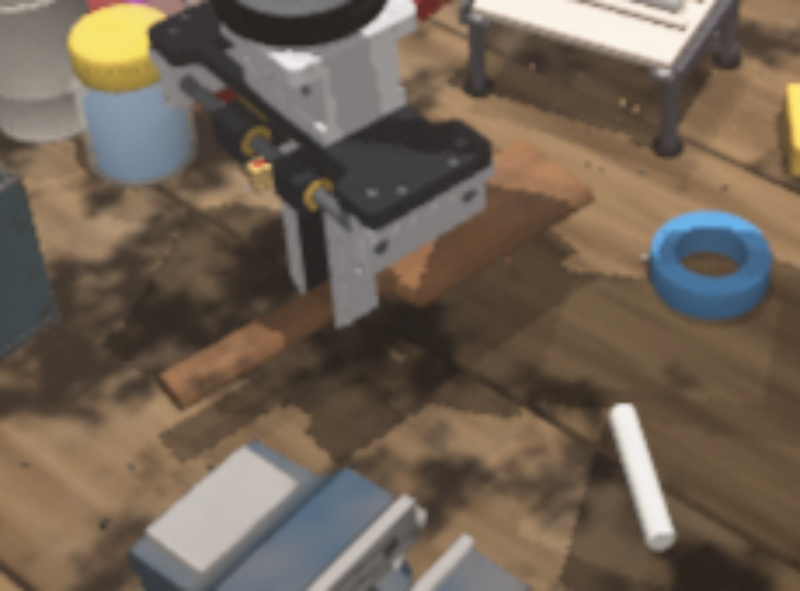

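The paddle is lifted by its handle: finger at about (252,319), blade tip corners at about (299,270) and (320,286), handle end at wrist row 85. Next I estimate the sag and slip in the grip.

```bash
python3 - <<'E'
from h import *
th=-.184;t=read_eef_pos();w=camera_info("wrist");s=camera_info("scene")
e=hd(th);x=np.array([np.cos(th),np.sin(th),0])
sm=best("scene","paddle_blade") if camera("scene") is not None else 0
ys,xs=np.nonzero(sm);print("mask x",xs.min(),xs.max(),"y",ys.min(),ys.max(),"row@xmax",ys[xs==xs.max()].mean(),"col@ymin",xs[ys==ys.min()].mean())
for off in(.0,.006,.012,.035):   # grasp is at paddle y=-off
  for pit in(0,.05,.1):
    def pt(X,Y,Z):
        y=Y+off; c,si=np.cos(pit),np.sin(pit); # tip drops
        z=Z-.006
        return t+x*X+e*(y*c-z*si*0)+np.array([0,0,.003+y*si+z*c])
    print(off,pit,"end",proj([pt(-.012,.087,.012),pt(.012,.087,.012)],w).round(0).tolist(),"tip",proj([pt(a,-.157,.012) for a in(-.033,.033)],s).round(1).tolist())
E
```

```text
mask x 259 320 y 270 316 row@xmax 286.0 col@ymin 300.0
0.0 0 end [[284.0, 107.0], [344.0, 107.0]] tip [[323.6, 281.7], [300.5, 265.3]]
0.0 0.05 end [[283.0, 106.0], [345.0, 106.0]] tip [[323.4, 284.9], [300.4, 268.4]]
0.0 0.1 end [[282.0, 106.0], [346.0, 106.0]] tip [[323.1, 288.1], [300.2, 271.5]]
0.006 0 end [[283.0, 91.0], [344.0, 91.0]] tip [[321.3, 283.1], [298.2, 266.6]]
0.006 0.05 end [[282.0, 90.0], [345.0, 90.0]] tip [[321.2, 286.2], [298.1, 269.6]]
0.006 0.1 end [[281.0, 89.0], [346.0, 89.0]] tip [[320.8, 289.2], [297.9, 272.6]]
0.012 0 end [[283.0, 75.0], [345.0, 75.0]] tip [[319.0, 284.6], [295.9, 267.9]]
0.012 0.05 end [[282.0, 73.0], [346.0, 73.0]] tip [[318.9, 287.5], [295.9, 270.8]]
0.012 0.1 end [[281.0, 72.0], [346.0, 72.0]] tip [[318.6, 290.4], [295.7, 273.7]]
0.035 0 end [[282.0, 9.0], [346.0, 9.0]] tip [[310.0, 290.1], [286.9, 273.0]]
0.035 0.05 end [[280.0, 4.0], [347.0, 4.0]] tip [[309.9, 292.6], [286.9, 275.4]]
0.035 0.1 end [[279.0, -1.0], [348.0, -1.0]] tip [[309.7, 295.1], [286.8, 277.9]]
```

```bash
cat >> h.py <<'E'
RK=np.array([.566,.0192,0]);TR=.197
TIPS=lambda off,pit,t,e,x:[t+x*a+e*(-.157+off)*np.cos(pit)+np.array([0,0,.003+.006+(-.157+off)*np.sin(pit)]) for a in(-.033,.033)]
def sag(name):
    "tip corners seen by scene against model, for net pitch values"
    t=read_eef_pos();s=camera_info("scene");im=camera("scene");m=best("scene","paddle_blade");ys,xs=np.nonzero(m)
    print("seen tip: right",xs.max(),ys[xs==xs.max()].mean(),"top",xs[ys==ys.min()].mean(),ys.min())
    e=hd(TR);x=np.array([e[1],-e[0],0])
    for p in(-.05,0,.05,.1): print(p,proj(TIPS(.006,p,t,e,x),s).round(1).tolist())
    cv2.imwrite(name,cv2.resize(im[180:350,200:430],(800,591)))
E
python3 - <<'E'
from h import *
q=Q(TR,1,.05)
line_to(RK+hd(TR)*.239+[0,0,.045],q,rate=.06)
line_to(RK+hd(TR)*.239+[0,0,.035],q,rate=.06);wait(.3)
print(read_t(),read_eef_pos(),read_opening(),read_force(),read_wrist_torque()); sag("pics/s3.png")
E
```

```text
11.2333 [0.5194 0.2537 0.0352] 0.023996437886362142 [-0.241  -0.0495 -1.7081] [ 0.1046 -0.1177  0.0123]
seen tip: right 272 302.5 top 268.5 284
-0.05 [[320.0, 258.8], [291.0, 250.1]]
0 [[319.9, 261.7], [291.1, 252.9]]
0.05 [[319.8, 264.6], [291.1, 255.8]]
0.1 [[319.6, 267.6], [291.1, 258.7]]
```

View pics/s3.png

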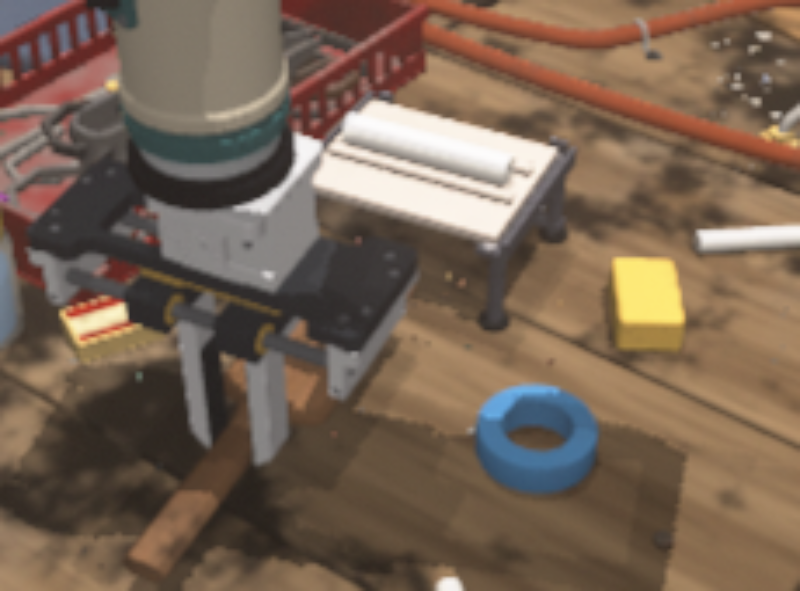

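The scene view shows the rack and plate untouched and the paddle held in front of the open end, with the blade hidden behind the gripper. I check the handle end numerically, and the blade tip in the top view.

```bash
python3 - <<'E'
from h import *
t=read_eef_pos();s=camera_info("scene");camera("scene");m=trace("scene","paddle_grip")[0]["mask"];ys,xs=np.nonzero(m)
l=xs.min();b=ys.max();print("left",l,ys[xs==l].mean(),"bottom",xs[ys==b].mean(),b,"right",xs.max(),ys[xs==xs.max()].mean())
e=hd(TR);x=np.array([e[1],-e[0],0])
for p in(-.05,0,.05,.1):
    f=lambda X,Y,z:t+x*X+e*(Y+.006)*np.cos(p)+np.array([0,0,.003+z+(Y+.006)*np.sin(p)])
    print(p,"end top",proj([f(.012,.087,.006),f(-.012,.087,.006)],s).round(1).tolist(),"bottom",proj([f(.012,.087,-.006),f(-.012,.087,-.006)],s).round(1).tolist())
i=camera_info("top");im=camera("top")
for d in trace("top","paddle_blade")[:2]:
    ys,xs=np.nonzero(d["mask"]);print("top",d["conf"],len(xs),xs.min(),xs.max(),ys.min(),ys.max())
p=0
print(proj([f(a,-.157,.006) for a in(-.033,.033)]+[f(0,.087,.006)],i).round(1).tolist())
o=im.copy();P=np.array([f(a,b,.006) for a,b in PAD]);cv2.polylines(o,[proj(P,i).round().astype(int)],True,(0,255,0),1)
o2=cv2.cvtColor(np.zeros((480,640),np.uint8),8)
a=cv2.resize(o[150:350,150:430],(560,400));sc=camera("scene")[250:370,200:340]
cv2.imwrite("pics/t4.png",np.vstack([cv2.resize(im[180:320,190:430],(480,280)),cv2.resize(o[180:320,190:430],(480,280))]))
E
```

```text
left 237 340.5 bottom 244.5 345 right 296 295.5
-0.05 end top [[235.2, 338.3], [247.5, 343.1]] bottom [[235.9, 343.1], [248.0, 347.9]]
0 end top [[235.0, 336.5], [247.3, 341.3]] bottom [[235.6, 341.3], [247.8, 346.1]]
0.05 end top [[234.7, 334.6], [247.1, 339.4]] bottom [[235.4, 339.4], [247.6, 344.2]]
0.1 end top [[234.6, 332.5], [247.0, 337.3]] bottom [[235.3, 337.4], [247.5, 342.2]]
top 0.69 2400 196 326 222 270
[[327.2, 254.7], [320.1, 220.0], [194.9, 263.6]]
```

View pics/t4.png

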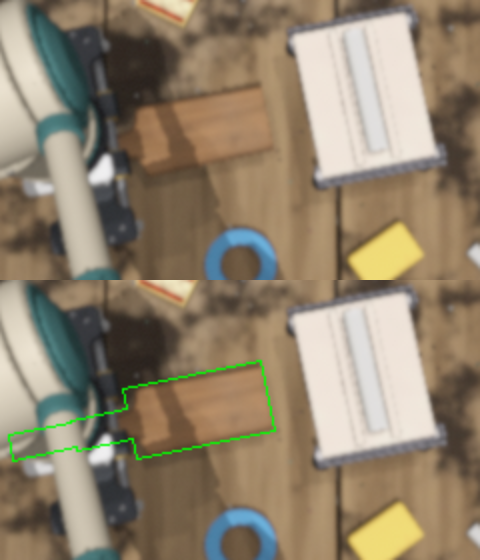

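The overlay agrees with the top view: blade aligned with the rack axis and close to level. Sliding in.

```bash
python3 - <<'E'
from h import *
q=Q(TR,1,.05)
print(line_to(RK+hd(TR)*.094+[0,0,.035],q,rate=.05,guard=6)); wait(.3)
print(read_t(),read_eef_pos(),read_force(),read_wrist_torque())
q=Q(TR,1,.08)
B=RK+hd(TR)*.094
line_to(B+[0,0,.038],q,rate=.03); wait(.3); print("base",read_force(),read_wrist_torque())
for z in(.042,.045,.048,.051):
    line_to(B+[0,0,z],q,rate=.02); wait(.2); print(z,read_force()[2],read_wrist_torque())
im=camera("scene");cv2.imwrite("pics/s5.png",cv2.resize(im[180:310,240:416],(792,585),interpolation=cv2.INTER_CUBIC))
E
```

```text
False
14.9333 [0.5476 0.1114 0.035 ] [-0.1727 -0.2232 -1.0635] [ 0.1257 -0.0664  0.0262]
base [-1.0043 -0.5328 -1.0466] [ 0.0658 -0.0402  0.0514]
0.042 -0.8030195054634507 [ 0.1313 -0.1066 -0.0173]
0.045 -1.9235546269764083 [ 0.2684 -0.0249  0.0109]
0.048 -1.8008065174128176 [0.1912 0.0061 0.0038]
0.051 -2.835633616472782 [ 0.223  -0.0621 -0.0198]
```

View pics/s5.png

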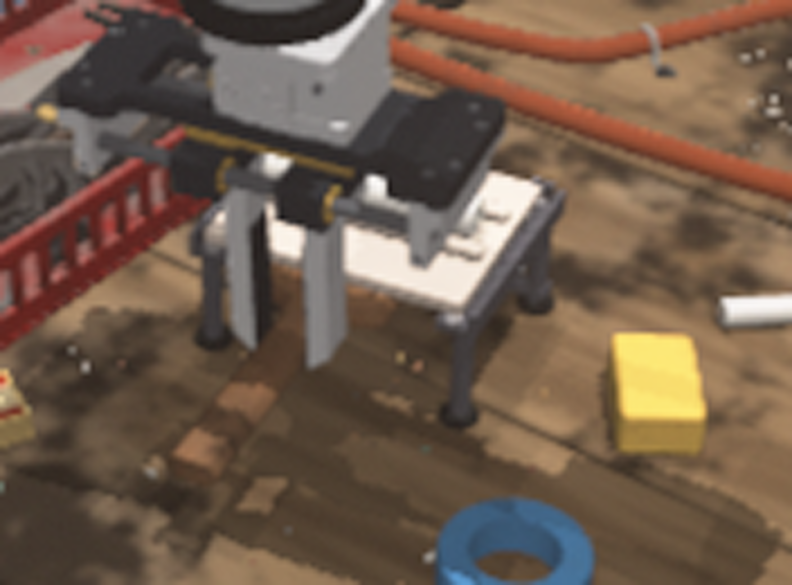

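The blade is under the plate (blade at crop (330,300), plate still on the rails) and the load is starting to come on. I lift in stages and watch the handle end for sag.

```bash
cat >> h.py <<'E'
def pitch():
    t=read_eef_pos();s=camera_info("scene");camera("scene");m=trace("scene","paddle_grip")[0]["mask"];ys,xs=np.nonzero(m)
    e=hd(TR);x=np.array([e[1],-e[0],0])
    r=[]
    for p in np.arange(-.1,.25,.01):
        f=lambda X,Y,z:t+x*X+e*(Y+.006)*np.cos(p)+np.array([0,0,.003+z+(Y+.006)*np.sin(p)])
        a=proj([f(-.012,.087,-.006),f(.012,.087,-.006)],s); r.append((p,a[0,1],a[1,1]))
    r=np.array(r); k=ys.max(); l=xs.min()
    print("bottom row",k,"pitch by bottom",np.interp(-(k+.7),-r[:,1],r[:,0]),"left row",l,ys[xs==l].mean(), len(xs))
    pm=best("scene","plate_center")
    ys,xs=np.nonzero(pm);print("plate mask",len(xs),xs.min(),xs.max(),ys.min(),ys.max())
E
python3 - <<'E'
from h import *
B=RK+hd(TR)*.094; q=Q(TR,1,.08)
pitch()
for z in(.055,.06,.065,.075):
    line_to(B+[0,0,z],q,rate=.02); wait(.3)
    print(z,np.mean([read_force()[2] for _ in range(5)]),read_wrist_torque()); pitch()
print(read_t(),read_opening())
im=camera("scene");cv2.imwrite("pics/s6.png",cv2.resize(im[160:310,220:423],(792,585),interpolation=cv2.INTER_CUBIC))
E
```

```text
bottom row 286 pitch by bottom -0.0001139861963798082 left row 277 282.0 585
plate mask 596 317 360 218 249
0.055 -3.041189056297608 [ 0.2337 -0.0813  0.0109]
bottom row 286 pitch by bottom -0.04464628099288762 left row 277 280.5 643
plate mask 572 317 359 217 245
0.06 -2.0807607719114145 [ 0.1908  0.0041 -0.0335]
bottom row 283 pitch by bottom -0.016025351840765194 left row 277 278.0 661
plate mask 633 316 360 215 245
0.065 -3.1563298850509045 [ 0.2852 -0.0573 -0.0248]
bottom row 281 pitch by bottom -0.015470768899063285 left row 277 276.0 629
plate mask 598 317 359 213 243
0.075 -2.2267843241310956 [ 0.228  -0.0229 -0.0395]
bottom row 277 pitch by bottom -0.016952130083061734 left row 277 272.0 651
plate mask 670 317 361 209 239
21.3333 0.024237872470931465
```

View pics/s6.png

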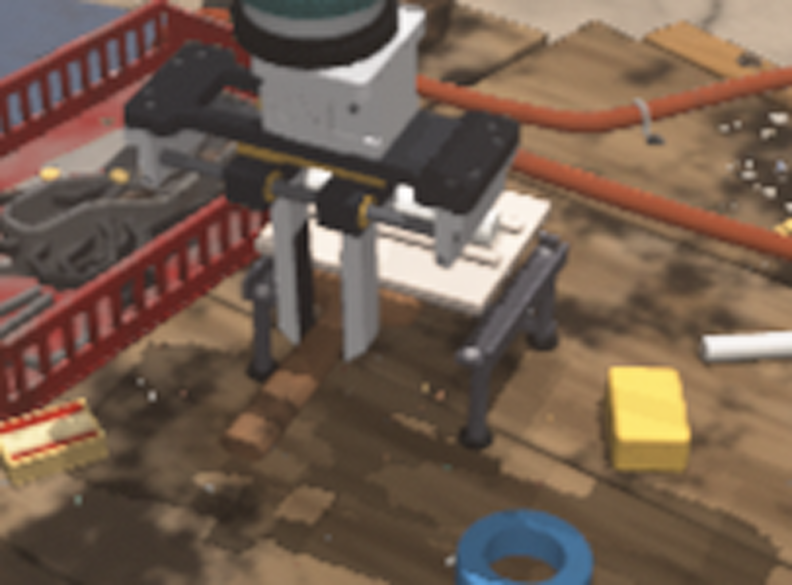

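The plate has lifted clear of the rails on the paddle alone, and the bar is between the ribs. I raise it to about +100 mm, then check that it is level.

```bash
python3 - <<'E'
from h import *
B=RK+hd(TR)*.094; q=Q(TR,1,.08)
line_to(B+[0,0,.149],q,rate=.03); wait(1.0)
print(read_t(),read_eef_pos(),read_opening(),read_gripper_force(),read_force(),read_wrist_torque()); pitch()
im=camera("scene");s=camera_info("scene")
m=best("scene","plate_center").astype(np.uint8)
o=cv2.resize(im[110:260,240:443],(792,585),interpolation=cv2.INTER_CUBIC)
e=hd(TR);x=np.array([e[1],-e[0],0]);z0=read_eef_pos()[2]+.009
for p,c in((0,(0,255,0)),(.08,(0,0,255)),(-.08,(255,0,0))):
    P=[RK+x*a+e*b*np.cos(p)+np.array([0,0,z0+.008+b*np.sin(p)]) for a,b in PL]
    uv=proj(P,s);print(p,uv.round(1).tolist())
    cv2.polylines(o,[((uv-[240,110])*3.9).round().astype(int)],True,c,1)
cv2.imwrite("pics/s7.png",o)
E
```

```text
25.0 [0.5476 0.1114 0.149 ] 0.024231748453202067 59.940326270670994 [ 0.1672  0.3698 -2.7455] [ 0.2543 -0.0012 -0.0022]
bottom row 245 pitch by bottom -0.015131035398950415 left row 276 240.0 584
plate mask 798 317 363 178 208
0 [[363.8, 182.4], [306.6, 168.9], [283.9, 190.4], [345.0, 206.2]]
0.08 [[363.6, 184.2], [306.6, 170.6], [283.9, 188.6], [345.2, 204.3]]
-0.08 [[363.9, 180.6], [306.6, 167.2], [284.0, 192.2], [344.9, 208.0]]
```

View pics/s7.png

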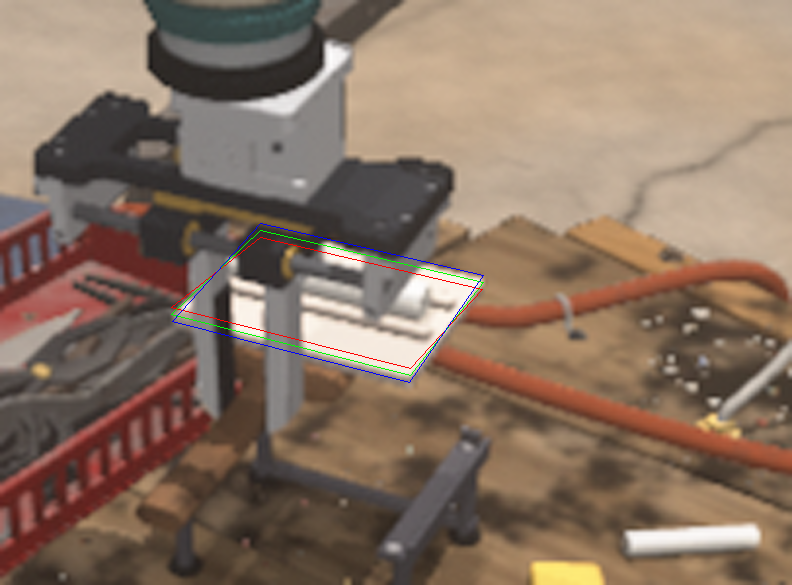

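```bash
python3 - <<'E'
from h import *
s=camera_info("scene");e=hd(TR);x=np.array([e[1],-e[0],0])
def corners(m):
    ys,xs=np.nonzero(m);b=ys.max();r=xs.max();return xs[ys==b].mean(),b,r,ys[xs==r].mean()
def edges(im):
    # right side of the plate: far-right column profile of bright plate pixels
    g=cv2.cvtColor(im,cv2.COLOR_BGR2GRAY)
camera("scene");d=[corners(best("scene","plate_center")) for _ in range(1)];print("now",d)
def pred(z,p):
    P=[RK+x*.066+e*b*np.cos(p)+np.array([0,0,z+h+b*np.sin(p)]) for b,h in((.052,0),(-.052,0),(-.052,.008))]
    P=[RK-x*.066+e*b*np.cos(p)+np.array([0,0,z+h+b*np.sin(p)]) for b,h in((.052,0),(-.052,0),(-.052,.008))]
    return proj(P,s).round(1).tolist()
print("rack",pred(.06,0))
for p in(-.1,-.05,0,.05,.1):print(p,pred(.158,p))
# initial picture: bright-pixel threshold for a same-method comparison (saved scene0 vs now)
a=cv2.imread("pics/scene0.png");n=camera("scene")
for nm,im,(r0,r1) in(("rack",a,(205,260)),("now",n,(170,220))):
    w=(im.min(2)>150).astype(np.uint8);w[:r0]=0;w[r1:]=0;w[:,:300]=0;w[:,370:]=0
    k,l,st,_=cv2.connectedComponentsWithStats(w);w=l==1+np.argmax(st[1:,4]);print(nm,st[1:,4].max(),corners(w),[(c,np.nonzero(w[:,c])[0].max()) for c in range(338,364,3) if w[:,c].any()])
E
```

```text
now [(np.float64(343.0), np.int64(208), np.int64(363), np.float64(182.5))]
rack [[342.1, 250.2], [359.9, 224.6], [360.2, 221.6]]
-0.1 [[344.7, 211.9], [363.7, 183.6], [364.0, 180.2]]
-0.05 [[344.7, 210.8], [363.6, 184.7], [363.9, 181.3]]
0 [[344.8, 209.7], [363.5, 185.8], [363.8, 182.4]]
0.05 [[344.9, 208.5], [363.4, 186.9], [363.7, 183.5]]
0.1 [[345.0, 207.3], [363.3, 188.0], [363.6, 184.6]]
rack 1403 (np.float64(341.5), np.int64(248), np.int64(359), np.float64(223.0)) [(338, np.int64(247)), (341, np.int64(248)), (344, np.int64(245)), (347, np.int64(241)), (350, np.int64(237)), (353, np.int64(232)), (356, np.int64(228)), (359, np.int64(224))]
now 605 (np.float64(343.5), np.int64(206), np.int64(363), np.float64(182.0)) [(338, np.int64(205)), (341, np.int64(205)), (344, np.int64(206)), (347, np.int64(204)), (350, np.int64(200)), (353, np.int64(195)), (356, np.int64(191)), (359, np.int64(188)), (362, np.int64(184))]
```

Measured pitch is about -0.03 rad (tip slightly up) and the height is right. I apply a small levelling trim, let it settle, and hand in.

```bash
python3 - <<'E'
from h import *
B=RK+hd(TR)*.094
line_to(B+[0,0,.152],Q(TR,1,.055),rate=.004); wait(1.5)
print(read_t(),read_eef_pos(),read_opening(),read_gripper_force(),read_force(),np.abs(read_dq()).max()); pitch()
print(hand_in())
E
```

```text
27.8 [0.5476 0.1114 0.152 ] 0.023820549333165214 59.93875667441898 [ 0.6766  0.4817 -2.8232] 0.0011129179826938108
bottom row 243 pitch by bottom 0.00020749736663449035 left row 275 238.0 656
plate mask 717 318 363 178 207
the job is handed in; nothing more can be done
None
```

I handed the job in at 27.8 s, before any verdict came back: the gripped paddle alone holds the plate about 10 cm above its place over the rack, near level by my camera estimate. The bar looked to be between the ribs in the last picture, taken before a small levelling trim.

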